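# Slide the clay disc under the press and hold the ram down

## Robot

A 7-joint arm with a two-finger parallel gripper is mounted at the origin on the work surface; the furniture and walls round the work are solid. World frame = base frame: x ahead of the robot, y to its left, z up, the work surface at z = 0. Lengths are in m, angles in rad, forces in N, time in s.
With the tool pointing down it reaches from about 0.4 to 0.9 m from the base axis. Payload 5.5 kg.
Tool frame: the origin (TCP) lies on the mounting face of the last link; the fingertips stand 178 mm ahead of it and the grasp point (between the pads) lies 159 mm ahead of it (arm.pinch_z is the distance from the TCP to the grasp point, in m); z points along the fingers, y is the line along which they close (so a half turn about z gives the same grasp; the last joint's range is limited). The gripper opens to 92 mm and grips with 3 to 60 N. Pads are 19 mm wide; open, the fingers measure 130 mm over their backs; the gripper's body (75 mm by 190 mm) begins 47 mm behind the grasp point.
Start: joints at [-1.04, 0.501, -0.427, 1.55, 0.221, 1.138, -0.21], TCP at [0.172, 0.627, 0.405] pointing down, gripper open.
Joint ranges: [-2.88, 2.88], [-0.31, 2.03], [-1.54, 1.56], [0.2, 2.42], [-1.41, 4.55], [0.19, 2.02], [-2.57, 2.57]. Speed limits (rad/s): [2.57, 2.57, 3.14, 3.14, 3.14, 3.14, 3.14].

## Interface

Orientations are given as a 3x3 rotation matrix whose columns are the frame's x, y, z axes.
In Python, from rig import arm gives the robot as it stands.
- The arm moves only by the tool move_arm, never from a script. Its arguments are lists of equal length, an entry for each row: "fingers": the closure, from -1 (fully open) to 1 (shut); "xyz": the shift along the tool's x, y, z each as a share of 250 mm, from -1 to 1, a list of three; "spin": the turn about the tool's z as a share of pi/4 rad, from -1 to 1. In form: {"fingers": [fingers, ...], "xyz": [[tx, ty, tz], ...], "spin": [spin, ...]}. A call has 1 to 5 rows; each row is the pose to reach, as a shift and turn from the pose commanded when the call began, along the tool's axes at that moment; what a row does not reach only later rows make up. A row lasts 1/8 s, in which the tool goes at most 62.5 mm and 10.7 degrees, less where a joint would pass 70% of its speed; a pose out of reach is approached as far as the arm can. A call with a number of a shift or a turn outside -1 to 1 is refused whole. A call with a gripper value outside its range is refused whole. The fingers move at their own pace and stop on an object; "squeeze" is the grip in N (left out, the last holds). Time passes only in rows, so rows that repeat a pose let the fingers close. It gives the time, the measured TCP pose, the force, the opening and the grip force at its end, in the units of the state.
- arm.observe(): the state, without advancing time (a new reading comes with each control period).
- arm.read_camera(name): name is "scene" or "side" or "wrist"; returns a dict with "image" (420x560x3 uint8, red, green, blue), "range_z" (420x560 float32, m along the optical axis (not along the pixel's ray), 0 where there is no reading), "vfov" (degrees; the focal length in pixels is half the picture's height over the tangent of half this angle, whatever the lens; pixels are square), "cx", "cy" (the principal point, pixels), "R" (3x3) and "t" (3): a world point X has camera coordinates R X + t. Camera axes: x right, y down, z forward; pixel columns grow to the right and rows downward; lengths in m; the calibration is good to about 2 mm. A picture is of the moment at which its call begins.
- arm.close_job(): hands the job in; it is judged then, once.
The state is a dict: "time_s": time; "joint_pos": joint angles; "joint_velocities": joint speeds; "effort": joint torques, N m; "position": TCP position; "orientation": TCP orientation; "wrist_force": force on the tool from outside, world axes, zero at the start; "torque": the same for the moment, N m; "finger_gap": opening from 0.0 (shut) to 1.0 (fully open); "gripper_force": force on a finger pad.
Only numpy, scipy, OpenCV 4.12 (cv2) and the standard library are available. Lean on these libraries where they do the work, as an engineer would, in place of code of your own. Each camera call takes 0.05 s, during which the arm holds its last target. There are 200 camera calls.

## Task

Slide the red grip of the carriage along its track until the clay disc lies centred under the press's ram (grip, disc and ram in one line), with the ram still up. Then push the ram's black knob down about 20 mm, so that the green band on its shaft is about half sunk into the top of the press arm and the wooden die bears on the disc, and finish holding it there: the ram is sprung and must not be let go. Keep the disc in its tray and leave the other things on the table where they are.

Things in the scene. Friction and masses are not known exactly. Their poses are not given: they have to be found in the camera images.
- bed: Fixed grey track bed, 130 x 370 x 10 mm, with two steel rails; origin at the centre of its underside on the table. Its y axis runs along the track (the long side), its x axis points to the back, where the press stands.
- carriage (a joint): Position of the aluminium carriage along the bed's +y axis, 0 to 0.20 m; 0 at the start (then its centre is at y = -0.09 m in the bed's frame). Sliding friction about 2 N; it stays where it is left.
- carriage_grip (a point): Centre of the top face of the carriage's upright red grip, a round post 20 mm in diameter and 55 mm tall, top 85 mm above the table; it stands 115 mm in front of (bed -x) the carriage's centre and moves with the carriage. The carriage's arm and a 25 mm collar lie below it, up to 32 mm above the table. Free space all round the post above that.
- carriage_centre (a point): Centre of the floor of the carriage's tray, 28 mm above the table; the tray (88 x 103 mm inside, rim 7 mm high) holds the clay disc.
- clay_disc: Loose brown clay disc, 83 x 98 x 15 mm, lying in the tray with about 2 mm play; origin at the centre of its underside.
- press_axis (a point): Fixed point on the ram's axis at the height of the tray floor (28 mm): the carriage's centre belongs here. The green C-shaped press stands fixed at the back edge of the bed, at a different place along the track each time, always 85 to 190 mm from the carriage's start towards bed +y. Its arm reaches forward over the track, underside 80 mm and top 112 mm above the table, 48 mm wide, nose 24 mm in front of the axis; the column stands behind, 79 mm or more from the axis.
- ram (a joint): Downward travel of the sprung ram, 0 (up) to 0.030 m (bottom). Return spring: about 3 N to start it, rising 0.2 N per mm; from 12 mm on, once the die touches the disc, a further 1 N and 0.5 N per mm (about 12 N at 20 mm). It springs back up when let go. The green band, 10 mm tall on the steel shaft, goes into the top of the arm between 15 and 25 mm of travel.
- ram_top (a point): Centre of the flat top of the ram's black knob, 44 mm in diameter and 22 mm tall; 172 mm above the table when up, and it moves down with the ram. Nothing else of the press is higher than 112 mm.
- die: Round wooden die, 50 mm in diameter, on a spring under the ram; its underside is 54 mm above the table when the ram is up. Its origin lies on the ram's axis.
- mushroom: Bystander: small brown clay mushroom, 62 mm wide, 60 mm tall, loose; origin at the centre of its underside.
- cloud_tile: Bystander: flat brown clay cloud, 114 mm wide, 18 mm thick, loose; origin at the centre of its underside.
- ring_cutter: Bystander: tin ring cutter, 69 mm wide, 31 mm tall, loose; origin at the centre of its underside.
There are look-alikes about, which are no part of the job. What is shaped like the part that bears press_axis but orange or yellow is not meant. Leave any purple look-alike of the clay_disc alone.

How it is judged:
On the way:
1. the carriage's centre is within 8 mm of the ram's axis while the ram is still up (horizontal distance between carriage_centre and press_axis below 0.008 m and value of joint ram below 0.004 m), for 0.3 s.
At the end, for the whole second after the job is handed in: The carriage's centre is within 8 mm of the ram's axis, the disc lies in the tray (within 10 mm of its centre, flat on its floor), the robot holds the ram 15 to 25 mm down with more than 3 N and the die presses on the disc with more than 1.5 N (horizontal distance between carriage_centre and press_axis below 0.008 m and horizontal distance between clay_disc and carriage_centre below 0.01 m and z of clay_disc in the frame of carriage_centre below 0.004 m and value of joint ram between 0.015 and 0.025 m and contact force between die and clay_disc above 1.5 N and contact force between any of the fingers, the arm and ram above 3 N); the arm keeps its last pose, push and grip.
It fails at once if the ram is pressed down (over 8 mm) while the carriage is more than 20 mm away from under it (value of joint ram above 0.008 m and horizontal distance between carriage_centre and press_axis above 0.02 m).
It fails at once if the clay disc leaves its tray (distance between clay_disc and carriage_centre above 0.025 m).
It fails at once if a bystander is moved by more than 20 mm (distance of any of mushroom, cloud_tile, ring_cutter from where it was at the start of the episode above 0.02 m).
It also fails if it takes over 48 s, if anything falls off the work surface, if the arm or the gripper's body presses on something with over 40 N, if the wrist force passes 120 N, or if a joint passes its speed limit or range.

## Working session

There is one attempt and no reset: what is moved stays moved. The work goes in short steps, Python scripts to look and compute and a tool call to move; the robot and the scene stay as the last step left them, time stands still between calls to the robot, and variables do not carry over. Pictures are saved under pics/ and viewed, at most 10 in all, crops included, and the job is handed in when it is done.

Besides the shell and the picture viewer there is one more tool, called in YAML: its name, and indented under it one key for each argument. move_arm: Moves the arm, as the interface text tells. Shift numbers are shares of 250 mm and turn numbers shares of pi/4 rad, none past 1 either way. Its arguments: {"type":"object","properties":{"fingers":{"type":"array"},"xyz":{"type":"array"},"spin":{"type":"array"},"squeeze":{"type":"number"}},"required":["fingers","xyz","spin"]}

```bash
mkdir -p pics
cat > h.py <<'E'
import numpy as np, cv2
from rig import arm
def cam(n):
    d=arm.read_camera(n); cv2.imwrite(f'/tmp/{n}.png',d['image'][:,:,::-1]); np.savez(f'/tmp/{n}.npz',**d); return d
def load(n): return dict(np.load(f'/tmp/{n}.npz'))
def pt(d,u,v,z=None,plane=None):
    f=210/np.tan(np.radians(float(d['vfov']))/2)
    ray=np.array([(u-d['cx'])/f,(v-d['cy'])/f,1]); R=d['R'];c=-R.T@d['t']; w=R.T@ray
    if plane is not None: return c+w*(plane-c[2])/w[2]
    return c+w*(z if z is not None else d['range_z'][int(v),int(u)])
E
python3 - <<'E'
from h import *
a=cam('scene');b=cam('side')
for n,d in(('scene',a),('side',b)): cv2.imwrite(f'pics/{n}0.png',cv2.resize(d['image'][:,:,::-1],(784,588)))
s=arm.observe();print(s['time_s'],s['position'],s['orientation'],s['wrist_force'])
E
```

```text
0.1 [0.1719555  0.62651086 0.40377659] [[-9.64361803e-01  2.64586570e-01 -5.10260871e-04]
 [ 2.64587058e-01  9.64360351e-01 -1.67423201e-03]
 [ 4.90960463e-05 -1.74957383e-03 -9.99998468e-01]] [-0.15018431 -0.46008622 -0.15158847]
```

View pics/scene0.png

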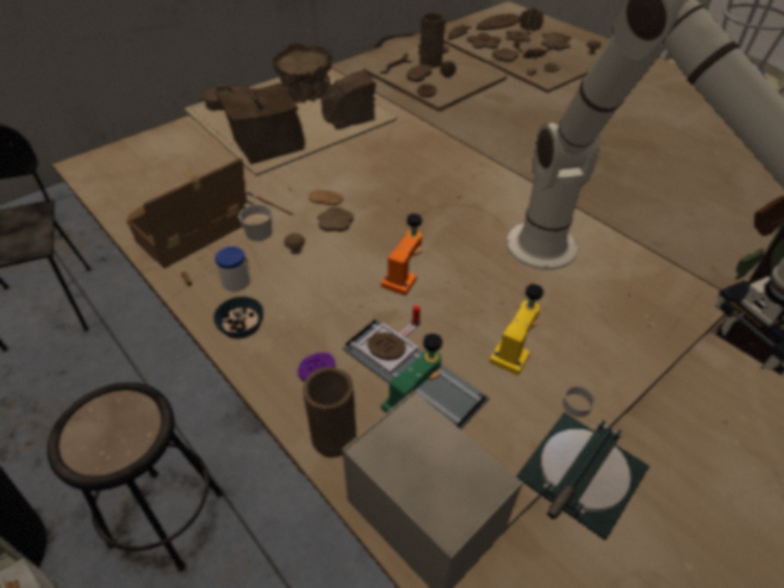

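View pics/side0.png

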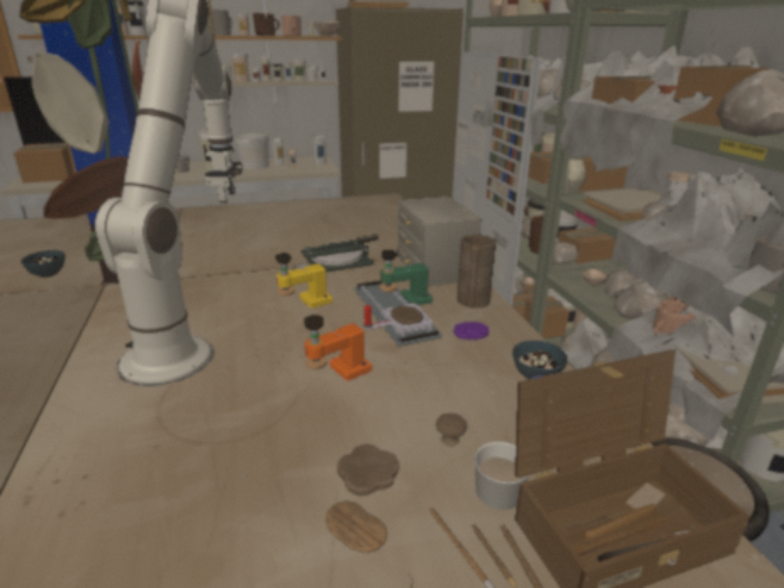

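The green press knob is at scene (432,342). Its look-alikes are the orange press (414,220) and the yellow one (534,293). The brown disc is at (386,346) and the purple look-alike at (317,366). The red grip is at (416,314). I choose green, brown and red, and will check them in a crop.

Run:
```python
from h import *
d=load('scene');im=d['image'][:,:,::-1]
cv2.imwrite('pics/crop1.png',cv2.resize(im[205:310,235:360],None,fx=5.6,fy=5.6,interpolation=cv2.INTER_CUBIC))
for n in('scene','side'):
    d=load(n);c=-d['R'].T@d['t'];print(n,c)
    h=cv2.cvtColor(d['image'],cv2.COLOR_RGB2HSV).astype(int);b=(((h[...,0]<6)|(h[...,0]>174))&(h[...,1]>160)&(h[...,2]>60)).astype(np.uint8)
    k,l,s,ce=cv2.connectedComponentsWithStats(b)
    for i in range(1,k):
        if s[i,4]>15:
            x,y=ce[i];print(s[i],ce[i],pt(d,x,y),pt(d,x,s[i,1]+1.5,plane=.085))
```

```text
scene [1.23990462 0.71311241 1.18234863]
[295 218   5  13  52] [296.67307692 223.65384615] [0.52794558 0.00450775 0.07248346] [ 0.52242634 -0.0021976   0.085     ]
side [ 0.24894416 -1.24088777  0.74689946]
[261 219   4  13  41] [262.17073171 224.80487805] [ 0.51579174 -0.01445171  0.0654393 ] [ 0.5154238  -0.01704545  0.085     ]
```

View pics/crop1.png

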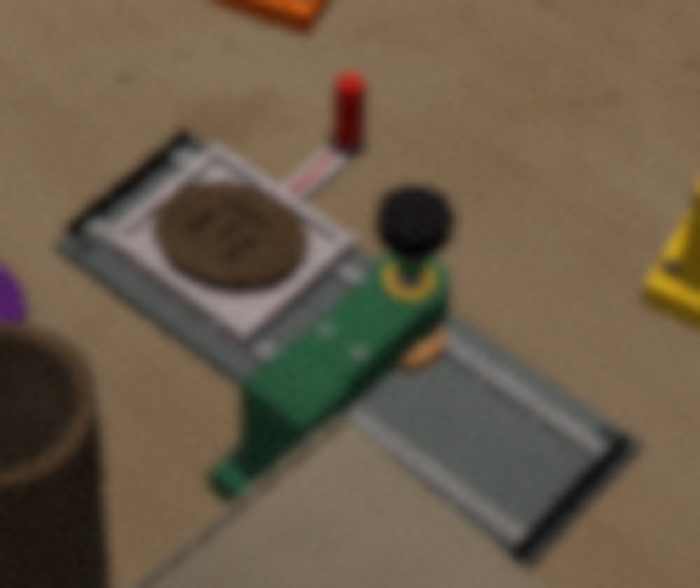

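The crop shows the green press with its black knob at (414,212), and the red grip top at (350,82). The brown disc is at (231,235), and the bed ends are at upper left and lower right. The choice holds, so I'll compute the geometry.

Run:
```python
from h import *
d=load('scene')
P=lambda u,v,z:pt(d,u/5.6+235-.4,v/5.6+205-.4,plane=z)
c=[P(60,243,.01),P(188,133,.01),P(632,445,.01),P(525,560,.01)]
for p in c:print(p)
print('dirs',[(np.degrees(np.arctan2(*(v[1::-1]))),np.linalg.norm(v)) for v in(c[2]-c[1],c[3]-c[0],c[0]-c[1],c[3]-c[2])],sum(c)/4)
print('knob',P(414,207,.172));print('disc',P(231,235,.043));print('grip',P(350,82,.085))
d=load('side')
h=cv2.cvtColor(d['image'],cv2.COLOR_RGB2HSV)
cv2.imwrite('pics/crop2.png',cv2.resize(d['image'][175:250,240:320,::-1],None,fx=7,fy=7,interpolation=cv2.INTER_CUBIC))
```

```text
[ 0.70726883 -0.06871209  0.01      ]
[ 0.58490321 -0.08732185  0.01      ]
[0.54307097 0.27435512 0.01      ]
[0.64751395 0.28751607 0.01      ]
dirs [(np.float64(96.59762072474703), np.float64(0.3640881310223084)), (np.float64(99.52232948945456), np.float64(0.3612051264318229)), (np.float64(8.64746643847385), np.float64(0.12377265167815847)), (np.float64(7.1820358113059095), np.float64(0.10526892640218445))] [0.62068924 0.10145931 0.01      ]
knob [0.61479037 0.14781221 0.172     ]
disc [0.63741832 0.01763264 0.043     ]
grip [ 0.52041911 -0.00212389  0.085     ]
```

View pics/crop2.png

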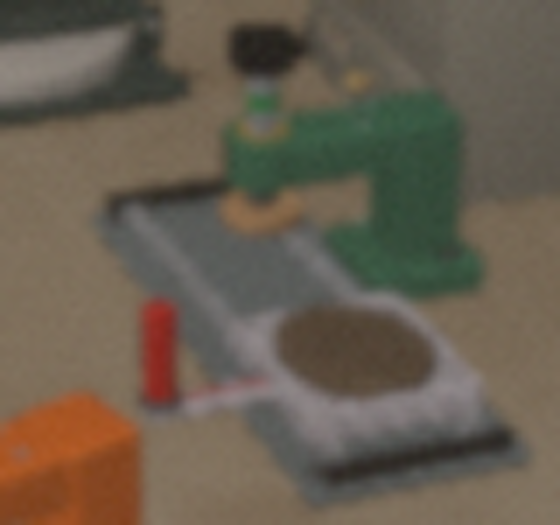

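The side crop shows the green press with its knob at (262,48), the red grip at (160,310) and the disc at (355,345) at the near end. The distances agree: travel is about 0.14 m. Moving above the grip.

move_arm:
  fingers: [-1,-1,-1,-1,-1]
  xyz:
    - [-0.7,-0.72,0]
    - [-0.7,-0.72,0]
    - [-0.7,-0.72,0]
    - [-0.7,-0.72,0]
    - [-0.7,-0.72,0]
  spin: [0,0,0,0,0]

```text
time_s: 0.72
position: [0.2963, 0.4022, 0.4042]
orientation: [[-0.962, 0.273, 0.001], [0.273, 0.962, -0.004], [-0.002, -0.003, -1.0]]
wrist_force: [-0.5, 0.3, 0.3]
finger_gap: 1.003
gripper_force: 0.0
```

move_arm:
  fingers: [-1,-1,-1,-1,-1]
  xyz:
    - [-0.7,-0.72,0]
    - [-0.7,-0.72,0]
    - [-0.7,-0.72,0]
    - [-0.7,-0.72,0]
    - [-0.7,-0.72,0]
  spin: [0,0,0,0,0]

```text
time_s: 1.35
position: [0.4162, 0.1833, 0.4046]
orientation: [[-0.962, 0.272, 0.0], [0.272, 0.962, -0.001], [-0.001, -0.001, -1.0]]
wrist_force: [-0.1, 0.4, -0.1]
finger_gap: 0.998
gripper_force: 0.0
```

move_arm:
  fingers: [-1,-1,-1,-1,-1]
  xyz:
    - [-0.6,-0.63,0]
    - [-0.6,-0.63,0]
    - [-0.6,-0.63,0]
    - [-0.6,-0.63,0]
    - [-0.6,-0.63,0]
  spin: [-0.51,-0.51,-0.51,-0.51,-0.51]

```text
time_s: 1.98
position: [0.5186, -0.007, 0.4043]
orientation: [[-0.992, -0.127, 0.0], [-0.127, 0.992, -0.001], [-0.0, -0.001, -1.0]]
wrist_force: [-0.5, 0.4, -0.7]
finger_gap: 1.0
gripper_force: 0.0
```

Run:
```python
from h import *
d=cam('wrist');cv2.imwrite('pics/w1.png',cv2.resize(d['image'][:,:,::-1],(784,588)))
s=arm.observe();print(s['time_s'],s['position'],s['orientation'],s['wrist_force'])
```

```text
2.025 [ 0.51780759 -0.0044364   0.40421053] [[-9.91436654e-01 -1.30586258e-01 -7.68582806e-04]
 [-1.30586678e-01  9.91436757e-01  5.25067859e-04]
 [ 6.93434598e-04  6.20938197e-04 -9.99999567e-01]] [-0.03171453  1.01102856 -0.24885943]
```

View pics/w1.png

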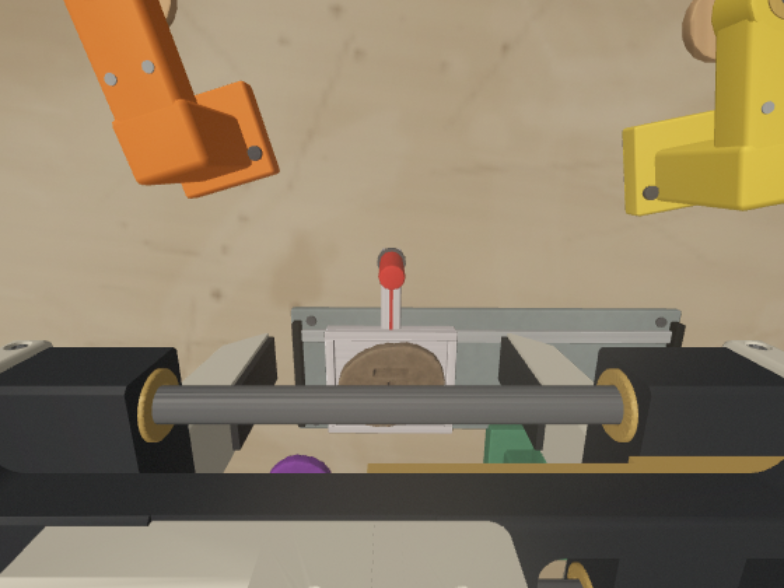

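The wrist view shows the red grip top at (392,277), the bed front edge almost level at row 310 and the disc centred below. The orange press is at the upper left and the yellow at the upper right, so I'll check clearance to both.

Run:
```python
from h import *
d=load('wrist');P=lambda u,v,z:pt(d,u/1.4,v/1.4,plane=z)
print('grip',P(392,277,.085),pt(d,392/1.4,277/1.4))
a,b=P(293,311,.01),P(680,311,.01);print('bed',a,b,np.degrees(np.arctan2((b-a)[1],(b-a)[0])),np.linalg.norm(b-a))
print('orange',P(185,100,.112),P(115,125,.112),P(278,172,.01),'yellow',P(716,100,.112),P(625,130,.01))
d=load('scene');P=lambda u,v,z:pt(d,u/1.4,v/1.4,plane=z)
print('knobs',P(414,217,.172),P(534,290,.172),P(432,339,.172))
```

```text
grip [ 0.52114083 -0.00337405  0.085     ] [ 0.52096367 -0.00340495  0.08569373]
bed [ 0.5849134  -0.08805055  0.01      ] [0.53843946 0.27279078 0.01      ] 97.33891202385384 0.3638217919469698
orange [ 0.42199353 -0.14120875  0.112     ] [ 0.44146414 -0.18331576  0.112     ] [ 0.46064518 -0.10909447  0.01      ] yellow [0.38163481 0.17264235 0.112     ] [0.38989087 0.17623631 0.01      ]
knobs [ 0.35331817 -0.19607537  0.172     ] [0.32216326 0.19957718 0.172     ] [0.61631339 0.14959418 0.172     ]
```

move_arm:
  fingers: [-1,-1,-1,-1,-1]
  xyz:
    - [-0.014,0.002,0.3]
    - [-0.014,0.002,0.5]
    - [-0.014,0.002,0.7]
    - [-0.014,0.002,0.74]
    - [-0.014,0.002,0.74]
  spin: [0,0,0,0,0]

```text
time_s: 2.65
position: [0.5208, -0.0019, 0.2201]
orientation: [[-0.991, -0.134, -0.001], [-0.134, 0.991, 0.001], [0.0, 0.001, -1.0]]
wrist_force: [1.4, -0.3, 1.1]
finger_gap: 1.002
gripper_force: 0.0
```

move_arm:
  fingers: [1,1,1,1,1]
  xyz:
    - [0,0,0]
    - [0,0,0]
    - [0,0,0]
    - [0,0,0]
    - [0,0,0]
  spin: [0,0,0,0,0]
  squeeze: 15

```text
time_s: 3.28
position: [0.5206, -0.0036, 0.2199]
orientation: [[-0.991, -0.132, 0.0], [-0.132, 0.991, 0.0], [-0.0, 0.0, -1.0]]
wrist_force: [0.3, 0.4, -0.1]
finger_gap: 0.505
gripper_force: 0.0
```

move_arm:
  fingers: [1,1,1]
  xyz:
    - [0,0,0]
    - [0,0,0]
    - [0,0,0]
  spin: [0,0,0]

```text
time_s: 3.65
position: [0.5206, -0.0036, 0.2196]
orientation: [[-0.991, -0.132, -0.0], [-0.132, 0.991, -0.0], [0.0, 0.0, -1.0]]
wrist_force: [-0.2, -1.0, -0.4]
finger_gap: 0.218
gripper_force: 15.0
```

move_arm:
  fingers: [1,1,1,1,1]
  xyz:
    - [0,0.05,0]
    - [0,0.12,0]
    - [0,0.19,0]
    - [0,0.25,0]
    - [0,0.28,0]
  spin: [0,0,0,0,0]

```text
time_s: 4.28
position: [0.5115, 0.0678, 0.2196]
orientation: [[-0.991, -0.135, 0.001], [-0.135, 0.991, 0.001], [-0.001, 0.001, -1.0]]
wrist_force: [4.6, -1.4, -7.6]
finger_gap: 0.213
gripper_force: 15.0
```

move_arm:
  fingers: [1,1,1,1,1]
  xyz:
    - [0,0.07,0]
    - [0,0.14,0]
    - [0,0.2,0]
    - [0,0.24,0]
    - [0,0.24,0]
  spin: [0,0,0,0,0]

```text
time_s: 4.9
position: [0.5039, 0.1273, 0.2197]
orientation: [[-0.991, -0.134, 0.002], [-0.134, 0.991, 0.002], [-0.002, 0.002, -1.0]]
wrist_force: [5.3, 2.7, -9.3]
finger_gap: 0.213
gripper_force: 15.0
```

Run:
```python
from h import *
a=cam('scene');b=cam('side');d=cam('wrist')
c1=cv2.resize(a['image'][195:300,250:350,::-1],(400,420),interpolation=cv2.INTER_CUBIC)
c2=cv2.resize(b['image'][165:255,225:320,::-1],(399,378),interpolation=cv2.INTER_CUBIC)
c2=cv2.copyMakeBorder(c2,0,42,0,1,0)
cv2.imwrite('pics/c3.png',np.hstack([c1,c2]))
s=arm.observe();print(s['time_s'],s['position'],s['wrist_force'],s['finger_gap'])
```

```text
5.05 [0.50394408 0.1269963  0.21967877] [ 6.2801563   1.62913077 -8.59863851] 0.21802095453510645
```

View pics/c3.png

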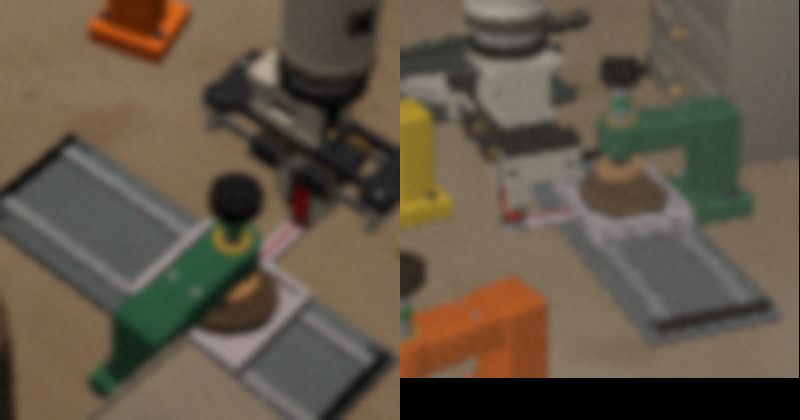

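The left panel shows the ram at (235,195), with the tray's far end under it. The right panel shows the die over the disc. About 7 mm remain by estimate. I'll go on, release, rise, and check with the wrist camera.

move_arm:
  fingers: [1,1,1,-1,-1]
  xyz:
    - [0,0.015,0]
    - [0,0.028,0]
    - [0,0.028,0]
    - [0,0.028,0]
    - [0,0.028,0]
  spin: [0,0,0,0,0]

```text
time_s: 5.68
position: [0.5018, 0.1327, 0.2197]
orientation: [[-0.991, -0.133, -0.002], [-0.133, 0.991, -0.0], [0.002, 0.0, -1.0]]
wrist_force: [-0.3, -0.5, -0.5]
finger_gap: 0.384
gripper_force: 0.0
```

move_arm:
  fingers: [-1,-1,-1,-1,-1]
  xyz:
    - [0,0,0]
    - [0,0,0]
    - [0,0,-0.2]
    - [0,0,-0.45]
    - [0,0,-0.7]
  spin: [0,0,0,0,0]

```text
time_s: 6.3
position: [0.5021, 0.1321, 0.3964]
orientation: [[-0.991, -0.132, -0.001], [-0.132, 0.991, -0.0], [0.001, 0.0, -1.0]]
wrist_force: [1.9, 0.7, 0.2]
finger_gap: 0.925
gripper_force: 0.0
```

move_arm:
  fingers: [-1,-1,-1,-1,-1]
  xyz:
    - [0.2,0,-0.2]
    - [0.4,0,-0.4]
    - [0.4,0,-0.4]
    - [0.4,0,-0.4]
    - [0.4,0,-0.4]
  spin: [0,0,0,0,0]

```text
time_s: 6.92
position: [0.4039, 0.1189, 0.4934]
orientation: [[-0.991, -0.132, -0.002], [-0.132, 0.991, -0.0], [0.002, -0.0, -1.0]]
wrist_force: [0.5, -0.8, -0.5]
finger_gap: 1.0
gripper_force: 0.0
```

Run:
```python
from h import *
d=cam('wrist');cv2.imwrite('pics/w2.png',cv2.resize(d['image'][:,:,::-1],(784,588)))
s=arm.observe();print(s['time_s'],s['position'],s['orientation'],s['wrist_force'])
```

```text
6.975 [0.40396062 0.11892935 0.49312511] [[-9.91237961e-01 -1.32062142e-01 -2.62607194e-03]
 [-1.32060703e-01  9.91241373e-01 -7.14850405e-04]
 [ 2.69747583e-03 -3.61785952e-04 -9.99996296e-01]] [ 0.45522307 -0.13585855  0.02251734]
```

View pics/w2.png

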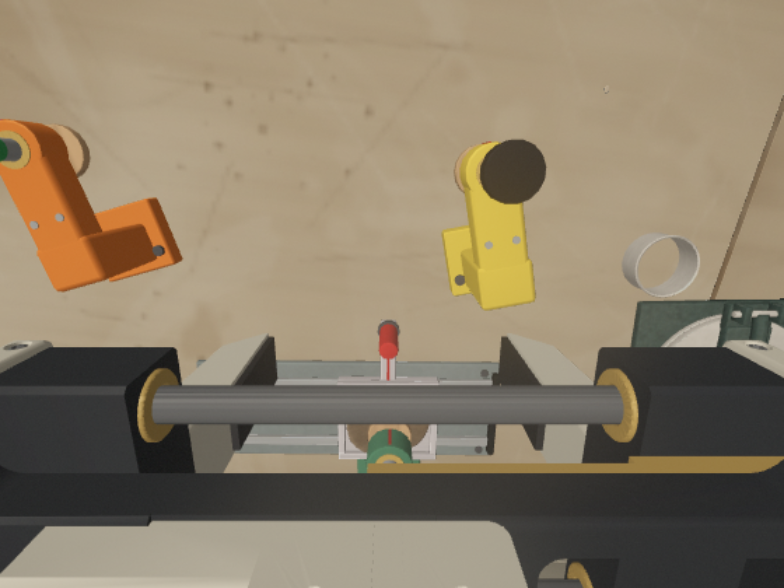

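The wrist view shows the grip at (388,345), the tray from 338 to 437 (centre 387) and the press nose's red mark at (390,440), so it looks aligned. I'll move above the knob for a precise look.

move_arm:
  fingers: [1,1,1,1,1]
  xyz:
    - [-0.22,0,0]
    - [-0.45,0,0]
    - [-0.65,0,0]
    - [-0.85,0,0]
    - [-0.85,0,0]
  spin: [0,0,0,0,0]

```text
time_s: 7.6
position: [0.6172, 0.147, 0.4897]
orientation: [[-0.991, -0.131, -0.005], [-0.131, 0.991, -0.002], [0.005, -0.001, -1.0]]
wrist_force: [-0.6, -0.6, -1.3]
finger_gap: 0.501
gripper_force: 0.0
```

Run:
```python
from h import *
d=cam('wrist');cv2.imwrite('pics/w3.png',cv2.resize(d['image'][:,:,::-1],(784,588)))
s=arm.observe();print(s['time_s'],s['position'],s['orientation'],s['wrist_force'])
```

```text
7.65 [0.61554128 0.1470681  0.49060951] [[-9.91286401e-01 -1.31605907e-01 -5.58177795e-03]
 [-1.31600101e-01  9.91301903e-01 -1.39663310e-03]
 [ 5.71703227e-03 -6.49900862e-04 -9.99983446e-01]] [ 0.39151929 -0.272659    0.30438068]
```

View pics/w3.png

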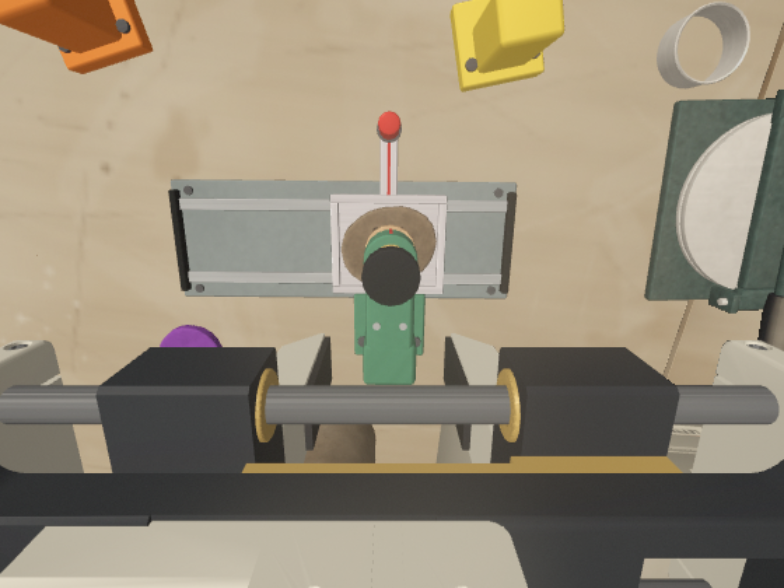

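The view shows the knob centre at (391,275), the grip top at (389,123), the tray corners at (331,196), (446,196), (443,293) and (334,293), and the disc at (388,245).

Run:
```python
from h import *
d=load('wrist');P=lambda u,v,z:pt(d,u/1.4,v/1.4,plane=z)
k=P(391,275.5,.172);g=P(389,123,.085);t=sum(P(*q,.035) for q in((331,196),(446,196),(443,293),(334,293)))/4
a,b=P(172,181,.01),P(516,184,.01);y=(b-a)/np.linalg.norm(b-a);x=np.array([y[1],-y[0],0])
print(k,pt(d,391/1.4,275/1.4),g,t,np.degrees(np.arctan2(y[1],y[0])));print('knob-grip',(k-g)@x,(k-g)@y,'knob-tray',(k-t)@x,(k-t)@y)
```

```text
[0.61661225 0.14946944 0.172     ] [0.61601236 0.14938037 0.17292949] [0.50504637 0.13341843 0.085     ] [0.61924491 0.14836825 0.035     ] 97.06633913129406
knob-grip 0.11269303746111968 0.002204432223767184 knob-tray -0.0024772005856251106 0.0014166919477303318
```

Alignment is within about 2 mm. Descending onto the knob with closed fingers.

move_arm:
  fingers: [1,1,1,1,1]
  xyz:
    - [-0.005,0.009,0.1]
    - [-0.005,0.009,0.25]
    - [-0.005,0.009,0.4]
    - [-0.005,0.009,0.5]
    - [-0.005,0.009,0.52]
  spin: [0,0,0,0,0]

```text
time_s: 8.28
position: [0.6133, 0.1493, 0.3621]
orientation: [[-0.991, -0.133, -0.005], [-0.133, 0.991, -0.001], [0.005, -0.001, -1.0]]
wrist_force: [-0.7, -0.0, -0.8]
finger_gap: 0.006
gripper_force: 0.0
```

move_arm:
  fingers: [1,1,1,1]
  xyz:
    - [0,0,0]
    - [0,0,0]
    - [0,0,0]
    - [0,0,0]
  spin: [0,0,0,0]

```text
time_s: 8.78
position: [0.6151, 0.1496, 0.3654]
orientation: [[-0.991, -0.132, 0.001], [-0.132, 0.991, 0.0], [-0.001, 0.0, -1.0]]
wrist_force: [0.3, 0.2, -1.1]
finger_gap: 0.003
gripper_force: 0.0
```

move_arm:
  fingers: [1,1,1,1,1]
  xyz:
    - [-0.004,0,0.03]
    - [-0.004,0,0.06]
    - [-0.004,0,0.08]
    - [-0.004,0,0.1]
    - [-0.004,0,0.1]
  spin: [0,0,0,0,0]

```text
time_s: 9.4
position: [0.616, 0.1497, 0.3398]
orientation: [[-0.991, -0.132, 0.0], [-0.132, 0.991, 0.0], [-0.0, 0.0, -1.0]]
wrist_force: [-0.9, -0.2, 5.5]
finger_gap: 0.007
gripper_force: 2.8
```

move_arm:
  fingers: [1,1,1,1,1]
  xyz:
    - [0,0,0.015]
    - [0,0,0.03]
    - [0,0,0.04]
    - [0,0,0.04]
    - [0,0,0.04]
  spin: [0,0,0,0,0]

```text
time_s: 10.02
position: [0.616, 0.1496, 0.3314]
orientation: [[-0.991, -0.132, 0.001], [-0.132, 0.991, 0.0], [-0.001, 0.0, -1.0]]
wrist_force: [-4.2, -0.3, 13.1]
finger_gap: 0.003
gripper_force: 6.2
```

Run:
```python
from h import *
a=cam('scene');b=cam('side')
c1=cv2.resize(a['image'][215:285,270:340,::-1],(400,400),interpolation=cv2.INTER_CUBIC)
c2=cv2.resize(b['image'][165:235,250:320,::-1],(400,400),interpolation=cv2.INTER_CUBIC)
cv2.imwrite('pics/c4.png',np.hstack([c1,c2]))
s=arm.observe();print(s['time_s'],s['position'],s['orientation'][:,2],s['wrist_force'])
```

```text
10.125 [0.61594525 0.14967828 0.33139288] [ 5.55101522e-04  1.12538396e-04 -9.99999840e-01] [-3.48956549 -2.68736064 12.34201794]
```

View pics/c4.png

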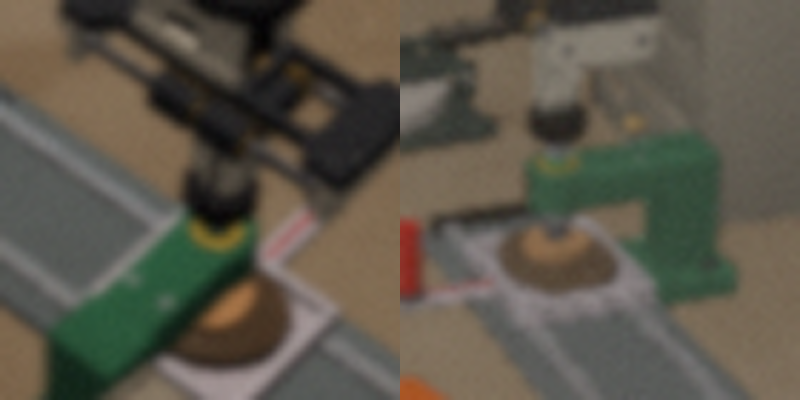

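The fingertips are on the knob at (222,190) left and (558,120) right, and the die rests on the disc. Travel is about 19 mm with about 12 N on the ram, which matches the spring. Handing in.

```bash
python3 -c "
from rig import arm
print(arm.close_job())"
```

```text
the job is handed in; nothing more can be done
None
```

I handed the job in with the disc within about 2 mm of the ram's axis, measured before pressing, and the ram held about 19 mm down at about 12 N with the die on the disc; no verdict came back.

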